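Hang a slide carrier on the drying tree

TASK

Turn the drying tree until one of its two empty branches points along the marker tab on the stand's foot, then pick up the steel slide carrier by its black grip, thread its eye over that branch and, while you still hold it, slide it in along the branch and press it firmly but gently home against the collar. Let go so that it hangs there upright with the tree still lined up, never knock or force the carrier against the tree, and leave the slide box, the dropper bottle and the beaker alone.

Things in the scene. Friction and masses are not known exactly. Their poses are not given: they have to be found in the camera images.
- stand: Drying tree's fixed stand. Origin: centre of the underside of its round dark foot (170 mm wide, 15 mm high), on the tree's vertical axis. Its -x (front) faces roughly to the robot. The tree's head is clamped on the post at a height that is NOT measured: all branches alike are up to 22 mm higher or lower than the nominal heights given here. Feel for it, e.g. touch a branch from above.
- tab (a point): Outer end, on top, of the flat steel marker tab (12 mm wide, 9 mm high) at the front of the foot, 124 mm from the axis; axes as the stand's.
- tree (a joint): Turn q of the tree's head about the stand's axis, rad, counter-clockwise from above; stiff friction 0.25 N m, stays where left. 4 branches at right angles: one empty branch points to the stand's direction pi + q (over the tab at q = 0), the second, across from it, to q (over the tab at q = pi). The other two each carry a clipped-on carrier. Starts 0.6 to 2.5, range -1.2 to 4.4.
- collar (a point): Fixed reference point on the stand (does not turn): nominal place of the lined-up branch's centreline at its collar's outer face, 65 mm before the axis, 199.6 mm up. Branch: steel rod 10 mm thick, round end 142 mm from the axis, rising outward 0.14 rad (8 degrees; 200 mm up at 68 mm, 210 at 137). Collar 28 mm in diameter; hub 40 mm, top 208 mm up; clipped-on grips reach 55 mm above branch.
- carrier: Loose steel slide carrier, upright on the bench, 170 to 350 g; origin under its centre. Basket 44 x 56 x 71 mm (x, y, z); above it an upright plate across x, 6 mm thick, 34 mm wide, to 112 mm up, with the eye. Front and back alike. Fully home, its plate touches the collar (eye 68 mm from the axis) and the branch bears on the eye's top edge.
- eye (a point): Centre of the eye, a closed hole through the plate along the carrier's x, 20 mm wide, 16 mm high, 84 to 100 mm above the underside; axes as the carrier's. To seat it, push it, still held, along the branch against the collar with about 8 to 12 N for half a second, the branch bearing its weight; over 25 N between carrier and tree does damage.
- grip (a point): Grip point, 137 mm above the underside, in the black grip block on top of the carrier (20 mm in x, 16 mm in y, 112 to 150 mm up); take it from above, fingers closing along the carrier's y.
- slide_box: Bystander: closed grey slide box 100 x 75 x 32 mm on the bench; origin under its centre.
- dropper: Bystander: small white dropper bottle, 32 mm in diameter, 85 mm high; origin under its centre.
- beaker: Bystander: white open beaker, 64 mm in diameter, 70 mm high; origin under its centre.

How it is judged:
On the way, in this order (a step that is already met when the one before it is completed fails the run):
1. an empty branch is turned to point along the marker tab (within 0.15 rad) ((value of joint tree between -0.15 and 0.15 rad or value of joint tree between 2.9916 and 3.2916 rad)), for 0.2 s.
2. the carrier, still held, has its eye on the lined-up branch and is pressed home against the collar (within 4.5 mm) with more than 5 N ((value of joint tree between -0.15 and 0.15 rad or value of joint tree between 2.9916 and 3.2916 rad) and x of eye in the frame of stand between -0.0725 and -0.06 m and y of eye in the frame of stand between -0.015 and 0.015 m and z of eye in the frame of stand between 0.165 and 0.23 m and contact force between carrier and stand above 5 N and contact force between the fingers and carrier above 1 N), for 0.2 s.
At the end, for the whole second after the job is handed in: The carrier hangs by its eye on an empty branch lined up with the marker tab (within 0.15 rad), home against the collar (eye 60 to 72.5 mm in front of the axis, within 15 mm sideways, 165 to 230 mm up), weight on the tree, upright within 0.2 rad, released, at rest ((value of joint tree between -0.15 and 0.15 rad or value of joint tree between 2.9916 and 3.2916 rad) and x of eye in the frame of stand between -0.0725 and -0.06 m and y of eye in the frame of stand between -0.015 and 0.015 m and z of eye in the frame of stand between 0.165 and 0.23 m and contact force between carrier and stand above 0.7 N and angle between carrier's own z axis and vertical below 0.2 rad and linear speed of carrier below 0.03 m/s and velocity of joint tree between -0.05 and 0.05 rad/s); the robot touches nothing.
It fails at once if the carrier is pressed or knocked against the tree with more than 25 N (contact force between carrier and stand above 25 N).
It fails at once if a bystander is moved more than 25 mm (distance of any of slide_box, dropper, beaker from where it was at the start of the episode above 0.025 m).
It also fails if it takes over 72 s, if anything falls off the work surface, if the arm or the gripper's body presses on something with over 40 N, if the wrist force passes 120 N, or if a joint passes its speed limit or range.

ROBOT

A 6-joint arm with a two-finger parallel gripper is mounted at the origin on the work surface. World frame = base frame: x ahead of the robot, y to its left, z up, the work surface at z = 0. Lengths are in m, angles in rad, forces in N, time in s.
With the tool pointing down it reaches from about 0.325 to 0.85 m from the base axis. Payload 4.4 kg.
Tool frame: the origin (TCP) lies on the centre line of the jaws, within the pads' length; the fingertips stand 19 mm ahead of it and the grasp point (between the pads) is the TCP; z points along the fingers, y is the line along which they close (so a half turn about z gives the same grasp; the last joint's range is limited). The gripper opens to 94 mm and grips with 3 to 60 N. Pads are 16 mm wide; open, the fingers measure 119 mm over their backs; the gripper's body (75 mm by 177 mm) begins 78 mm behind the grasp point.
Start: joints at [-1.472, 0.207, 1.542, -0, 1.393, -0.15], TCP at [0.142, -0.557, 0.224] pointing down, gripper open.
Joint ranges: [-2.73, 2.73], [-0.86, 2.22], [0.23, 2.46], [-1.11, 4.25], [0.08, 2.63], [-2.82, 2.82]. Speed limits (rad/s): [2.79, 2.79, 3.14, 3.14, 3.14, 3.14].

INTERFACE

Orientations are given as [roll, pitch, yaw] about the fixed x, y, z axes, in that order (R = Rz(yaw) Ry(pitch) Rx(roll)).
In Python, from station import observe, snapshot, close_job gives the robot as it stands.
- The arm moves only by the shell command python3 -m creep 'ROWS' [OPENING] [FORCE]. ROWS is text: rows parted by semicolons, each of 4 numbers parted by spaces: the shift along the world's x, y, z in mm, then the turn about the world's z in degrees. A call has exactly 10 rows; each row is the pose to reach, as a shift and turn from the pose commanded when the call began; what a row does not reach only later rows make up. A row lasts 1/8 s, in which the tool goes at most 62.5 mm and 10.7 degrees, less where a joint would pass 70% of its speed; a pose out of reach is approached as far as the arm can. A call with a gripper value outside its range is refused whole. OPENING is the opening, from 0 (shut) to 1 (fully open), set as the call begins (- or left out, the last holds). The fingers move at their own pace and stop on an object; FORCE is the grip in N (left out, the last holds). Time passes only in rows, so rows that repeat a pose let the fingers close, or fill a call up. It gives the time, the measured TCP pose, the force, the opening and the grip force at its end, in the units of the state.
- observe(): the state, without advancing time (a new reading comes with each control period).
- snapshot(name): name is "scene" or "top" or "wrist"; returns a dict with "color" (400x640x3 uint8, blue, green, red), "range_z" (400x640 float32, m along the optical axis (not along the pixel's ray), 0 where there is no reading), "camera_matrix" (3x3 intrinsics, pixels), "position" and "attitude" of the camera in the world. Camera axes: x right, y down, z forward; pixel columns grow to the right and rows downward; lengths in m; the calibration is good to about 2 mm. A picture is of the moment at which its call begins.
- close_job(): hands the job in; it is judged then, once.
The state is a dict: "time": time; "q": joint angles; "qd": joint speeds; "joint_efforts": joint torques, N m; "tool_pos": TCP position; "tcp_rot": TCP orientation; "ft_force": force on the tool from outside, world axes, zero at the start; "moment": the same for the moment, N m; "grip_width": opening from 0.0 (shut) to 1.0 (fully open); "gripper_force": force on a finger pad.
Only numpy, scipy, OpenCV 4.12 (cv2) and the standard library are available. Lean on these libraries where they do the work, as an engineer would, in place of code of your own. Each camera call takes 0.05 s, during which the arm holds its last target. There are 200 camera calls.

## Working session

There is one attempt and no reset: what is moved stays moved. The work goes in short steps, Python scripts to look and compute and a shell command to move; the robot and the scene stay as the last step left them, time stands still between calls to the robot, and variables do not carry over. Pictures are saved under pics/ and viewed, at most 10 in all, crops included, and the job is handed in when it is done.

```bash
mkdir -p pics; ls
cat > h.py <<'E'
import numpy as np, cv2
from station import observe, snapshot, close_job
from scipy.spatial.transform import Rotation as R
def cam(n):
    s=snapshot(n); a=np.array(s["attitude"],float)
    s["R"]=a if a.shape==(3,3) else (R.from_euler('xyz',a).as_matrix() if a.size==3 else R.from_quat(a).as_matrix())
    return s
def cloud(s):
    z=s["range_z"]; K=np.array(s["camera_matrix"]); v,u=np.indices(z.shape)
    p=np.stack([(u-K[0,2])/K[0,0]*z,(v-K[1,2])/K[1,1]*z,z],-1)
    w=p@s["R"].T+np.array(s["position"]); w[z==0]=np.nan
    return w
E
python3 - <<'E'
from h import *
for n in("scene","top"):
    s=cam(n); cv2.imwrite(f"pics/{n}0.png",s["color"]); print(n,s["position"],s["attitude"],np.array(s["camera_matrix"]).tolist()); np.savez(f"{n}0.npz",c=s["color"],w=cloud(s))
print(observe())
E
```

```text
pics
scene [1.24342219 0.26441829 1.06734435] [-2.47498766  0.01229948  1.95180407] [[434.0497030859617, 0.0, 323.60319358353], [0.0, 434.0497030859617, 199.69625801437644], [0.0, 0.0, 1.0]]
top [0.2483881  0.00402192 1.65470794] [-2.9602289  -0.0131711  -1.58116045] [[499.0325970679821, 0.0, 314.70596924523903], [0.0, 499.0325970679821, 197.87406760527347], [0.0, 0.0, 1.0]]
{'time': 0.1, 'q': array([-1.47151450e+00,  2.07332910e-01,  1.54275867e+00,  2.32525061e-05,
        1.39347785e+00, -1.50527126e-01]), 'qd': array([-0.00083941, -0.00207501, -0.00337985, -0.00147052,  0.0005437 ,
        0.0006948 ]), 'joint_efforts': array([ 5.96116042e-04, -3.71862352e+01, -2.82293522e+01,  7.01641222e-02,
        3.11117107e-02, -4.94816834e-05]), 'tool_pos': array([ 0.14206587, -0.55649266,  0.22343279]), 'tcp_rot': array([-3.13964166e+00, -3.19057575e-04,  2.49804519e-01]), 'ft_force': array([ 0.64434458,  0.17486087, -0.52473715]), 'moment': array([ 0.01261076,  0.04580251, -0.0455027 ]), 'gripper_force': 0.0, 'grip_width': 0.9987391880253434}
```

View pics/top0.png

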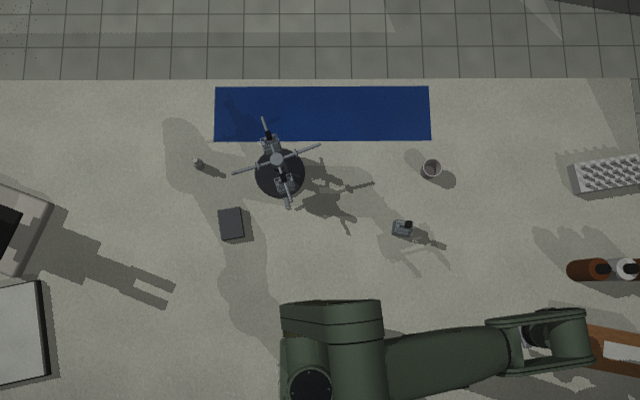

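View pics/scene0.png

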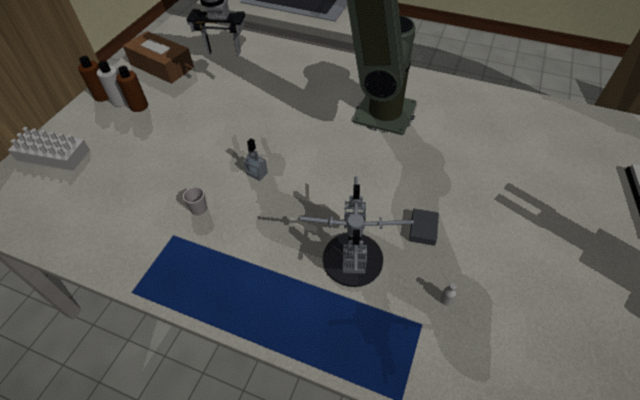

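The top view shows the stand at (280,172), carrier (403,228), box (231,225), dropper (198,160) and beaker (431,168). The empty branches point left and right, at (235,174) and (320,145). I'll zoom in for the tab and branches.

Run:
```python
from h import *
t=np.load("top0.npz"); c,w=t["c"],t["w"]
a=cv2.resize(c[100:250,210:340],None,fx=4,fy=4,interpolation=cv2.INTER_CUBIC)
b=cv2.resize(c[205:250,380:430],None,fx=5,fy=5,interpolation=cv2.INTER_CUBIC)
im=np.zeros((600,800,3),np.uint8); im[:,:520]=a; im[:225,540:790]=b
im=cv2.convertScaleAbs(im,alpha=1.5,beta=10)
cv2.imwrite("pics/z1.png",im)
np.set_printoptions(precision=4,suppress=True)
# foot: dark near-ground pixels
g=c.max(2)
z=w[...,2]; roi=np.zeros(z.shape,bool); roi[130:215,240:320]=1
m=roi&(g<60)&(z>0.008)&(z<0.025); print("foot px",m.sum(),np.nanmedian(z[m]))
(cx,cy),r=cv2.minEnclosingCircle(w[m][:,:2].astype(np.float32)); print("foot",cx,cy,r)
m=roi&(z>.165); 
v,u=np.nonzero(m); P=w[m]
m2=roi&(z>.09)
def reg(name,r0,r1,c0,c1,zl,zh):
    k=np.zeros(z.shape,bool);k[r0:r1,c0:c1]=1;k&=(z>zl)&(z<zh);p=w[k]
    rc=cv2.minAreaRect((p[:,:2]*1000).astype(np.float32)); print(name,len(p),p.mean(0),p.min(0),p.max(0),rc)
reg("carr",205,250,380,430,.02,.3)
reg("grip",205,250,380,430,.13,.3)
reg("basket",205,250,380,430,.05,.085)
reg("box",200,250,210,250,.015,.1)
reg("drop",145,175,185,215,.02,.2)
reg("beaker",150,190,410,450,.02,.2)
reg("brL",150,190,225,262,.1,.3)
reg("brR",135,165,293,330,.1,.3)
reg("hub",150,170,268,288,.15,.3)
```

```text
foot px 1113 0.01662013532755413
foot 0.5961475372314453 0.1287933886051178 0.13358579576015472
carr 272 [ 0.4412 -0.2987  0.0774] [ 0.4176 -0.3315  0.02  ] [ 0.4711 -0.2723  0.1563] ((444.3609313964844, -303.4132080078125), (57.229103088378906, 44.57405471801758), 79.49852752685547)
grip 48 [ 0.4436 -0.3024  0.1485] [ 0.4334 -0.3116  0.1306] [ 0.4549 -0.2945  0.1563] ((443.75030517578125, -303.20062255859375), (16.018457412719727, 20.511327743530273), 80.36932373046875)
basket 140 [ 0.4417 -0.2986  0.0664] [ 0.4191 -0.3315  0.0503] [ 0.469  -0.2733  0.0842] ((444.4399108886719, -303.4003601074219), (56.52091979980469, 44.34579849243164), 80.09654998779297)
box 728 [0.4649 0.2561 0.0336] [0.4123 0.2075 0.0153] [0.521  0.3011 0.0452] ((467.0058898925781, 248.8579559326172), (101.1998519897461, 91.55313873291016), 9.934487342834473)
drop 101 [0.6603 0.363  0.059 ] [0.648  0.351  0.0207] [0.6787 0.3796 0.094 ] ((661.6770629882812, 364.38800048828125), (23.94509506225586, 30.386560440063477), 47.45071792602539)
beaker 241 [ 0.6421 -0.4078  0.0535] [ 0.6077 -0.4364  0.02  ] [ 0.6703 -0.374   0.0781] ((638.8897094726562, -405.31170654296875), (62.340579986572266, 62.4191780090332), 87.99832916259766)
brL 122 [0.6087 0.1826 0.194 ] [0.5891 0.1429 0.1759] [0.6307 0.231  0.2049] ((610.7640380859375, 187.47650146484375), (26.19893455505371, 92.77877044677734), 12.424189567565918)
brR 110 [0.6681 0.0094 0.1942] [ 0.646  -0.0359  0.1771] [0.6901 0.0465 0.2102] ((667.4934692382812, 4.755027770996094), (26.474102020263672, 87.74908447265625), 14.457552909851074)
hub 221 [0.6358 0.0958 0.1883] [0.6066 0.0646 0.1506] [0.6681 0.123  0.2031] ((636.02880859375, 94.5668716430664), (50.41126251220703, 53.92055892944336), 71.13088989257812)
```

View pics/z1.png

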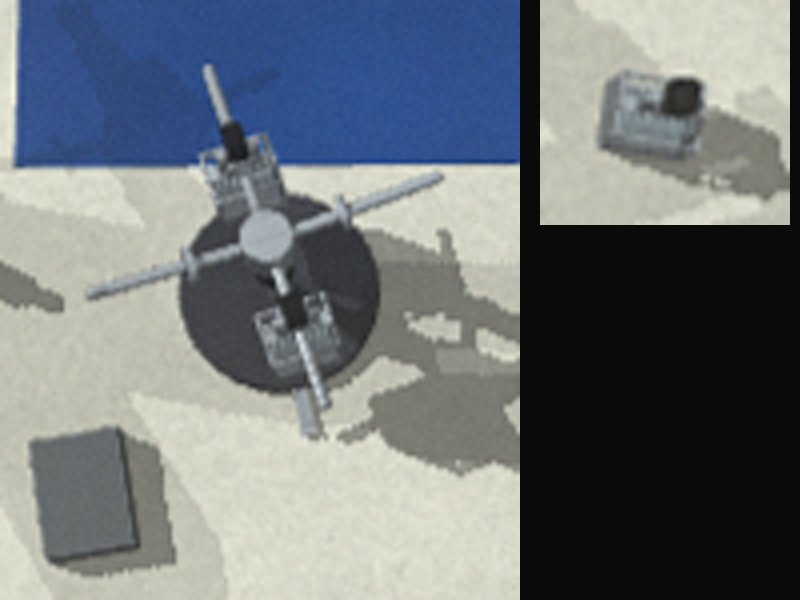

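Zoomed, the tab sits at crop (307,412), full-image pixel (287,203). The loaded branch is nearly over it, so q≈1.5. Next I'll fit the precise geometry.

Run:
```python
from h import *
np.set_printoptions(precision=4,suppress=True)
t=np.load("top0.npz"); c,w=t["c"],t["w"]; z=w[...,2]; g=c.max(2)
def box(r0,r1,c0,c1): k=np.zeros(z.shape,bool);k[r0:r1,c0:c1]=1;return k
m=box(145,205,250,310)&(g<75)&(z>0.008)&(z<0.024)
m=(cv2.morphologyEx(m.astype(np.uint8),cv2.MORPH_OPEN,np.ones((5,5)))>0)
f=w[m]; (cx,cy),r=cv2.minEnclosingCircle(f[:,:2].astype(np.float32)); print("foot",cx,cy,r)
# hub top
k=box(150,170,268,288)&(z>.19)&(g>90); p=w[k]; d=p[:,:2]-np.median(p[:,:2],0); p=p[np.hypot(*d.T)<.022]; print("hub top",p.mean(0),np.median(p[:,2]),len(p), cv2.minEnclosingCircle(p[:,:2].astype(np.float32)))
ax=p.mean(0)[:2]
for n,k in (("L",box(150,190,225,265)),("R",box(135,165,293,330))):
    p=w[k&(z>.17)]; d=p[:,:2]-ax; rr=np.hypot(*d.T); s=(rr>.08)&(rr<.146); p=p[s];rr=rr[s];d=d[s]
    dd=cv2.fitLine(p[:,:2].astype(np.float32),cv2.DIST_HUBER,0,.01,.01).ravel()
    print(n,len(p),"ang",np.degrees(np.arctan2(d[:,1].mean(),d[:,0].mean())),"line",np.degrees(np.arctan2(dd[1],dd[0])),dd[2:],"rmax",rr.max())
    A=np.polyfit(rr,p[:,2],1); print(" z top at 68,100,137:",np.polyval(A,[.068,.1,.137]), A)
    for lo in np.arange(.08,.145,.012): 
        q=p[(rr>=lo)&(rr<lo+.012)]; print("  ",round(lo,3),len(q),q[:,2].max() if len(q) else 0)
k=box(190,212,278,296)&(z>.003)&(z<.02)
P=w[k]; d=P[:,:2]-ax; rr=np.hypot(*d.T)
s=(rr>.09)&(rr<.135); print("tab",s.sum(),P[s].mean(0),np.degrees(np.arctan2(d[s,1],d[s,0])).mean(),rr[s].max(),z[k].mean())
for i,j in zip(*np.nonzero(box(194,212,280,296)&(z>.003)&(z<.02))): 
  pass
# color mask alternative: tab as cast on z=.009
print(z[196:212,280:294].round(3)); print(g[196:212,280:294])
```

```text
foot 0.6330850720405579 0.09689004719257355 0.08169586211442947
hub top [0.6374 0.0975 0.1949] 0.19479631112198215 115 ((0.6378596425056458, 0.0978093072772026), 0.019506661221385002)
L 69 ang 108.55447951851824 line -71.57255 [0.6022 0.2025] rmax 0.1409065962349353
 z top at 68,100,137: [0.1911 0.1948 0.199 ] [0.1149 0.1833]
   0.08 14 0.1975278277312189
   0.092 13 0.20010648922497887
   0.104 13 0.19938042125709932
   0.116 13 0.20181363482465242
   0.128 14 0.20489379755863957
   0.14 2 0.20204654411003364
R 68 ang -70.74830762230243 line -69.13785 [ 0.6746 -0.0081] rmax 0.14179952933180637
 z top at 68,100,137: [0.19   0.194  0.1987] [0.127  0.1813]
   0.08 14 0.1997323957123891
   0.092 13 0.2005321717753652
   0.104 12 0.20222997762358474
   0.116 14 0.2035193961540549
   0.128 13 0.21015227925626312
   0.14 2 0.19530378159347261
tab 122 [0.53   0.0742 0.0079] -132.24210653232075 0.13496473436929812 0.009157663300452723
[[ 0.009  0.014  0.01   0.022  0.019  0.009  0.012  0.     0.2    0.2
   0.199  0.005  0.003 -0.002]
 [ 0.009  0.007  0.001  0.009  0.006  0.015  0.013  0.004 
[... 1729 characters left out ...]
4 126 113 103 102 106  88  75  97 128  96  70 116]
 [122 119 119 122 106  99 105  93  78  82 102  76  70 116]
 [122 121 119 123 105 102 104  99  79  72  86  91 110 120]
 [125 122 126 128 113 100 101 107  81  74 113 118 126 123]
 [122 122 126 126 115 101 102 104  88  78 120 127 125 124]
 [134 132 126 124 125 102 101 101  88  75  93 119 120 121]
 [140 143 134 136 132 102  98 102  95  84  82 129 128 130]
 [139 140 138 143 131 109 108 112 111  93  87 135 138 138]
 [141 137 141 140 138 113 103  89  91  89  88 106 135 142]
 [140 140 141 143 142 132 131  91  80  86 121  96 135 145]
 [140 138 143 140 143 143 144 129 122 121 140 129 141 142]
 [140 137 139 140 141 141 141 137 137 139 142 143 138 137]]
```

Run:
```python
from h import *
s=cam("top"); K=np.array(s["camera_matrix"])
ax=np.array([.6352,.0972])
g=s["color"].astype(int).max(2)
for u,v in((285.0,199.5),(285.8,203.5),(286.6,207.5)):
    r=s["R"]@np.array([(u-K[0,2])/K[0,0],(v-K[1,2])/K[1,1],1]); o=np.array(s["position"])
    p=o+r*(.009-o[2])/r[2]; d=p[:2]-ax; print(p,np.hypot(*d),np.degrees(np.arctan2(d[1],d[0])))
```

```text
[0.54521729 0.0787489  0.009     ] 0.0918549492820283 -168.41203669863577
[0.5316063  0.07607106 0.009     ] 0.10572646822740964 -168.472084546157
[0.51803458 0.07340094 0.009     ] 0.11955806452282465 -168.51808547419228
```

```bash
python3 -m creep '30 30 60 10;75 75 90 20;120 120 100 30;165 165 100 40;210 210 100 50;255 255 100 60;300 300 100 70;345 345 100 80;390 395 100 90;435 440 100 96' 0.4 10; python3 -m creep '30 30 0 0;60 60 0 0;90 85 0 0;98 102 0 0;98 102 0 0;98 102 0 0;98 102 0 0;98 102 0 0;98 102 0 0;98 102 0 0'
python3 - <<'E'
from h import *
print(observe())
s=cam("wrist"); cv2.imwrite("pics/w1.png",s["color"])
E
```

```text
time: 1.4
tool_pos: [0.5573, -0.1367, 0.3242]
tcp_rot: [-3.141, 0.0, 1.929]
ft_force: [0.5, -0.3, 0.3]
grip_width: 0.4
gripper_force: 0.0
time: 2.65
tool_pos: [0.6542, -0.0367, 0.3245]
tcp_rot: [3.142, 0.0, 1.925]
ft_force: [0.7, 0.3, -0.5]
grip_width: 0.398
gripper_force: 0.0
{'time': 2.65, 'q': array([-1.87981827e-01,  3.25546649e-01,  1.19018993e+00, -3.94357934e-05,
        1.62582745e+00, -5.42196099e-01]), 'qd': array([ 0.00248112,  0.00314143, -0.00220077,  0.00139067,  0.00063209,
        0.00036273]), 'joint_efforts': array([-6.03763014e-02, -4.38076973e+01, -2.98670268e+01,  5.13646135e-02,
        5.36553387e-02, -3.19777873e-04]), 'tool_pos': array([ 0.65421532, -0.03671711,  0.32450315]), 'tcp_rot': array([3.14158845e+00, 4.84994163e-05, 1.92500843e+00]), 'ft_force': array([ 0.72100788,  0.3383383 , -0.46010283]), 'moment': array([-0.04386757, -0.14942765,  0.0313024 ]), 'gripper_force': 0.0, 'grip_width': 0.39849593163708097}
```

View pics/w1.png

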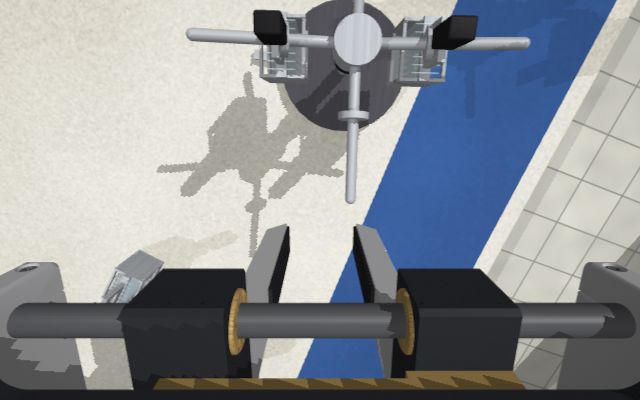

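The wrist view shows the empty branch from the collar (352,117) to its tip at (350,202). I'll check its position from this view.

Run:
```python
from h import *
np.set_printoptions(precision=4,suppress=True)
s=cam("wrist"); w=cloud(s); z=w[...,2]
for r0,r1 in((130,145),(150,165),(170,185),(185,203)):
    k=np.zeros(z.shape,bool);k[r0:r1,330:370]=1;k&=(z>.15)&(z<.25);p=w[k]
    print(len(p),p.mean(0),np.percentile(p[:,2],80),np.hypot(*(p.mean(0)[:2]-[.6352,.0972])))
k=np.zeros(z.shape,bool);k[15:60,335:380]=1;k&=(z>.17)&(z<.25);p=w[k];print("hub",np.median(p,0),p.min(0),p.max(0))
```

```text
160 [0.664  0.0212 0.1898] 0.19090019164381572 0.08124767231418803
164 [0.6696 0.0043 0.1922] 0.19338353006477044 0.09904719956415228
162 [ 0.6753 -0.0129  0.1948] 0.1959410771933593 0.11715276218719888
187 [ 0.6803 -0.0267  0.1967] 0.19788936310914082 0.13184962871468917
hub [0.6372 0.0983 0.192 ] [0.6183 0.0787 0.1702] [0.6595 0.1175 0.1943]
```

```bash
python3 -m creep '10 13 0 -1.5;20.5 26 0 -1.5;20.5 26 -30 -1.5;20.5 26 -60 -1.5;20.5 26 -90 -1.5;20.5 26 -105 -1.5;20.5 26 -120 -1.5;20.5 26 -127 -1.5;20.5 26 -134 -1.5;20.5 26 -134 -1.5' 0.4
python3 - <<'E'
import numpy as np
np.set_printoptions(precision=1,suppress=True)
a=np.radians(-71.2-np.linspace(0,97.3,21)); p=115*np.c_[np.cos(a),np.sin(a)]
for i0 in(0,10):
    print('\n'.join(f"{x:.1f} {y:.1f} 0 {-97.3/20*(k+1):.1f};" for k,(x,y) in enumerate(p[i0+1:i0+11]-p[i0])))
E
```

```text
time: 4.0
tool_pos: [0.6748, -0.0105, 0.1904]
tcp_rot: [-3.142, -0.0, 1.899]
ft_force: [0.1, -0.3, -0.0]
grip_width: 0.403
gripper_force: 0.0
-9.4 -2.8 0 -4.9;
-18.9 -4.7 0 -9.7;
-28.6 -5.8 0 -14.6;
-38.4 -6.1 0 -19.5;
-48.1 -5.6 0 -24.3;
-57.8 -4.2 0 -29.2;
-67.3 -2.1 0 -34.1;
-76.6 0.9 0 -38.9;
-85.6 4.6 0 -43.8;
-94.3 9.1 0 -48.7;
-8.3 5.2 0 -4.9;
-16.0 11.1 0 -9.7;
-23.3 17.6 0 -14.6;
-30.0 24.8 0 -19.5;
-36.0 32.4 0 -24.3;
-41.4 40.6 0 -29.2;
-46.0 49.2 0 -34.1;
-50.0 58.1 0 -38.9;
-53.1 67.3 0 -43.8;
-55.5 76.8 0 -48.7;
```

```bash
python3 -m creep '-9.4 -2.8 0 -4.9;-18.9 -4.7 0 -9.7;-28.6 -5.8 0 -14.6;-38.4 -6.1 0 -19.5;-48.1 -5.6 0 -24.3;-57.8 -4.2 0 -29.2;-67.3 -2.1 0 -34.1;-76.6 0.9 0 -38.9;-85.6 4.6 0 -43.8;-94.3 9.1 0 -48.7' 0.2 5
```

```text
time: 5.25
tool_pos: [0.5816, -0.0025, 0.1917]
tcp_rot: [3.137, 0.0, 1.046]
ft_force: [1.5, -1.9, -1.1]
grip_width: 0.199
gripper_force: 1.3
```

Forces are small, so I'll continue the arc. Then I'll close gently to centre the branch, and look.

```bash
python3 -m creep '-8.3 5.2 0 -4.9;-16 11.1 0 -9.7;-23.3 17.6 0 -14.6;-30 24.8 0 -19.5;-36 32.4 0 -24.3;-41.4 40.6 0 -29.2;-46 49.2 0 -34.1;-50 58.1 0 -38.9;-53.1 67.3 0 -43.8;-55.5 76.8 0 -48.7'; python3 -m creep '0 0 0 0;0 0 0 0;0 0 0 0;0 0 0 0;0 0 0 0;0 0 0 0;0 0 0 0;0 0 0 0;0 0 0 0;0 0 0 0' 0 5
python3 - <<'E'
from h import *
np.set_printoptions(precision=4,suppress=True)
o=observe(); d=o["tool_pos"][:2]-[.6352,.0972]; print(o["tool_pos"],np.degrees(np.arctan2(d[1],d[0])),np.degrees(o["tcp_rot"][2]),o["grip_width"]*94)
E
```

```text
time: 6.5
tool_pos: [0.5252, 0.0745, 0.1915]
tcp_rot: [3.139, -0.001, 0.196]
ft_force: [0.2, -3.9, 0.3]
grip_width: 0.201
gripper_force: 1.3
time: 7.75
tool_pos: [0.5253, 0.0749, 0.1913]
tcp_rot: [3.141, -0.001, 0.199]
ft_force: [-2.1, -2.7, 5.4]
grip_width: 0.1
gripper_force: 5.0
[0.5253 0.0749 0.1913] -168.5265203122975 11.41697902104282 9.438086338538236
```

```bash
python3 -m creep '0 0 0 0;0 0 0 0;0 0 0 0;0 0 10 0;0 0 20 0;0 0 30 0;0 0 40 0;0 0 45 0;0 0 45 0;0 0 45 0' 0.4; python3 -m creep '0 0 0 0;0 0 0 0;0 0 0 0;0 0 -5 0;0 0 -10 0;0 0 -14 0;0 0 -16 0;0 0 -18 0;0 0 -19 0;0 0 -20 0' 0
python3 - <<'E'
from h import *
s=cam("top"); np.savez("top1.npz",c=s["color"],w=cloud(s))
cv2.imwrite("pics/z2.png",cv2.convertScaleAbs(cv2.resize(s["color"][120:250,220:420],None,fx=4,fy=4,interpolation=cv2.INTER_CUBIC),alpha=1.4))
E
```

```text
time: 9.0
tool_pos: [0.5247, 0.0754, 0.235]
tcp_rot: [-3.141, 0.001, 0.199]
ft_force: [-0.8, -0.4, 0.1]
grip_width: 0.4
gripper_force: 0.0
time: 10.25
tool_pos: [0.5251, 0.0754, 0.2158]
tcp_rot: [3.141, -0.0, 0.199]
ft_force: [0.0, 0.0, 4.0]
grip_width: 0.006
gripper_force: 1.7
```

View pics/z2.png

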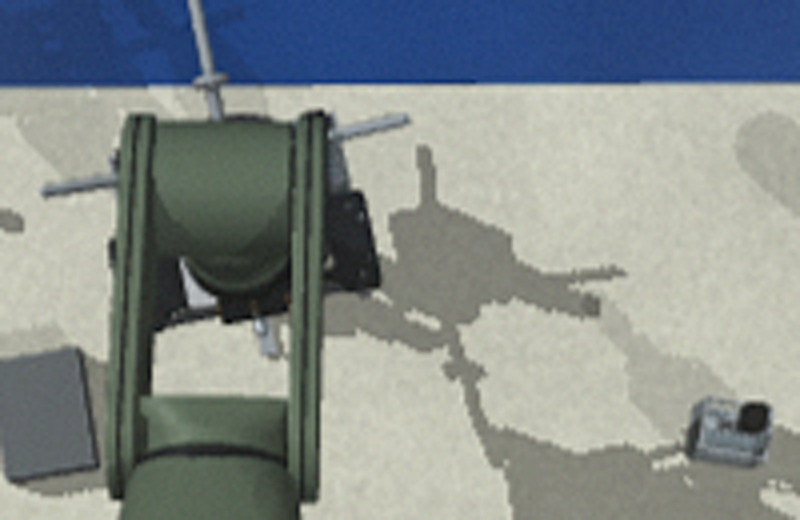

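Contact was 4 N with the fingertips at z≈0.197, which puts the tree about 15.5 mm below nominal and agrees with the camera. Next I move to just short of the carrier and look.

```bash
python3 -m creep '0 0 20 0;0 0 60 0;-10 -40 70 -2;-30 -90 70 -5;-50 -145 70 -8;-70 -200 70 -12;-90 -255 70 -16;-110 -310 70 -20;-125 -350 70 -21.4;-130 -370 70 -21.4' 0.5 15;  python3 -m creep '0 0 0 0;0 0 0 0;0 0 0 0;0 0 0 0;0 0 0 0;0 0 0 0;0 0 0 0;0 0 0 0;0 0 0 0;0 0 0 0'
python3 - <<'E'
from h import *
np.set_printoptions(precision=4,suppress=True)
s=cam("wrist"); w=cloud(s); z=w[...,2]; cv2.imwrite("pics/w2.png",s["color"]); np.savez("w2.npz",c=s["color"],w=w)
near=np.hypot(w[...,0]-.444,w[...,1]+.303)<.05
for n,lo,hi in(("grip",.14,.165),("basket",.06,.08)):
    p=w[near&(z>lo)&(z<hi)]; print(n,len(p),np.median(p,0),cv2.minAreaRect((p[:,:2]*1000).astype(np.float32)))
E
```

```text
time: 11.55
tool_pos: [0.3942, -0.2964, 0.2855]
tcp_rot: [3.142, -0.0, -0.177]
ft_force: [-0.1, 0.2, -0.2]
grip_width: 0.499
gripper_force: 0.0
time: 12.8
tool_pos: [0.395, -0.2946, 0.2854]
tcp_rot: [-3.142, -0.0, -0.174]
ft_force: [-0.7, 0.5, 0.1]
grip_width: 0.5
gripper_force: 0.0
grip 401 [ 0.4443 -0.3043  0.1493] ((444.1427917480469, -304.2366638183594), (15.667240142822266, 20.000022888183594), 80.60326385498047)
basket 641 [ 0.4483 -0.3078  0.0649] ((444.2789001464844, -303.9199523925781), (55.6627082824707, 43.95664978027344), 79.17449951171875)
```

View pics/w2.png

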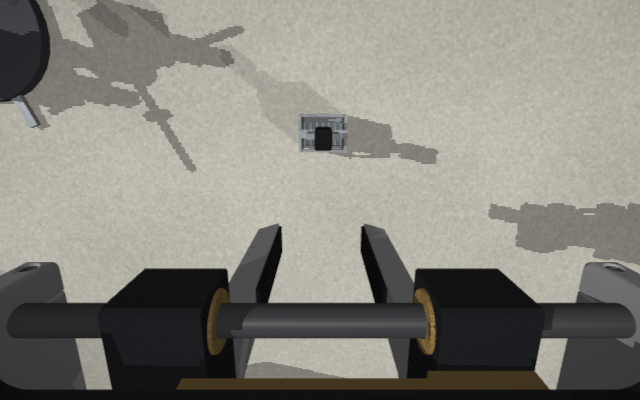

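The carrier is centred at (323,137), square to the jaws with its black grip visible. Now I go down and grasp.

```bash
python3 -m creep '20 -4 0 0;49 -9.5 0 0;49 -9.5 -30 0;49 -9.5 -60 0;49 -9.5 -90 0;49 -9.5 -110 0;49 -9.5 -130 0;49 -9.5 -140 0;49 -9.5 -148 0;49 -9.5 -148 0' 0.5; python3 -m creep '0 0 0 0;0 0 0 0;0 0 0 0;0 0 0 0;0 0 0 0;0 0 0 0;0 0 0 0;0 0 0 0;0 0 0 0;0 0 0 0' 0.05 35
```

```text
time: 14.1
tool_pos: [0.4439, -0.3041, 0.1373]
tcp_rot: [-3.141, 0.0, -0.174]
ft_force: [-0.2, -0.2, -0.3]
grip_width: 0.499
gripper_force: 0.0
time: 15.35
tool_pos: [0.4442, -0.3043, 0.1377]
tcp_rot: [3.141, -0.0, -0.174]
ft_force: [-0.9, -0.5, 1.9]
grip_width: 0.171
gripper_force: 35.0
```

```bash
python3 -m creep '0 0 20 0;0 0 50 0;0 0 80 0;0 15 109 0;0 45 109 3;2 80 109 6;3 120 109 9;5 160 109 12;6 200 109 16;7 240 109 18' ; python3 -m creep '1 35 0 2;2 65 0 3.5;3 90 0 3.5;3 110 0 3.5;3 120 0 3.5;3 124 0 3.5;3 124 0 3.5;3 124 0 3.5;3 124 0 3.5;3 124 0 3.5'
python3 - <<'E'
from h import *
np.set_printoptions(precision=4,suppress=True)
print(observe()["ft_force"])
s=cam("wrist"); w=cloud(s); z=w[...,2]; cv2.imwrite("pics/w3.png",s["color"]); np.savez("w3.npz",c=s["color"],w=w)
s=cam("scene"); np.savez("s3.npz",c=s["color"],w=cloud(s)); cv2.imwrite("pics/s3.png",cv2.resize(s["color"][110:290,250:470],None,fx=3.3,fy=3.3,interpolation=cv2.INTER_CUBIC))
E
```

```text
time: 16.6
tool_pos: [0.4497, -0.0622, 0.2449]
tcp_rot: [-3.14, 0.003, 0.141]
ft_force: [-0.2, -0.5, -1.7]
grip_width: 0.169
gripper_force: 35.0
time: 17.85
tool_pos: [0.454, 0.0596, 0.2465]
tcp_rot: [3.142, -0.0, 0.2]
ft_force: [-1.0, 0.1, -2.2]
grip_width: 0.166
gripper_force: 35.0
[-1.039   0.0837 -2.1525]
```

View pics/w3.png

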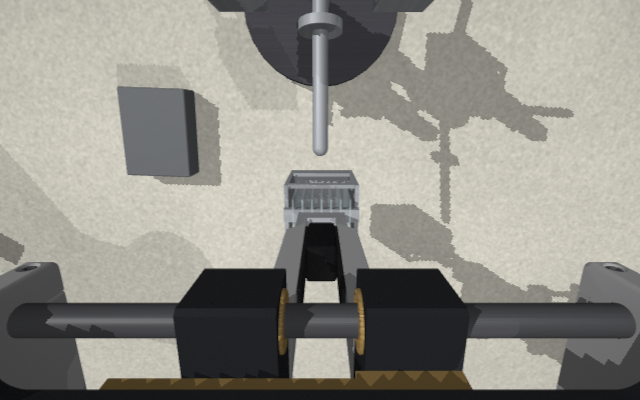

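The branch is dead ahead: tip at (320,152), grip at (321,250). I'll check lateral and height offsets numerically.

Run:
```python
from h import *
np.set_printoptions(precision=4,suppress=True)
d=np.load("w3.npz"); w,c=d["w"],d["c"]; z=w[...,2]
t=np.array([.454,.0596]); ax=np.array([.6352,.0972]); th=.2; R2=np.array([[np.cos(th),np.sin(th)],[-np.sin(th),np.cos(th)]])
L=(w[...,:2]-t)@R2.T   # tool frame: along branch, lateral
def rep(n,r0,r1,c0,c1,lo,hi):
    k=np.zeros(z.shape,bool);k[r0:r1,c0:c1]=1;k&=(z>lo)&(z<hi)
    print(n,k.sum(),"along",L[k][:,0].mean().round(4),L[k][:,0].min().round(4),"lat",(L[k][:,1].min()+L[k][:,1].max())/2,L[k][:,1].mean(),"z",np.median(z[k]),np.percentile(z[k],90))
for a in(45,65,85,105,125,140): rep(f"br{a}",a,a+14,300,340,.16,.24)
rep("collar",14,36,295,345,.16,.23)
rep("grip",222,280,300,342,.245,.28)
rep("basket top",165,225,275,365,.12,.19)
e=(ax-t)@R2.T; print("axis in tool",e)
```

```text
br45 224 along 0.1108 0.1067 lat 0.0009539927192719949 0.0009325092509784835 z 0.189508503454908 0.19097468529837772
br65 222 along 0.0988 0.0948 lat 0.0009341282293576177 0.000938553281393755 z 0.19123684756157577 0.1926283841409496
br85 224 along 0.0868 0.0827 lat 0.0009284472316375258 0.0009100216897070228 z 0.19275851084471257 0.19412308091407188
br105 222 along 0.0746 0.0704 lat 0.000908998158720324 0.0009303721090181237 z 0.19444434727511908 0.19587872739815812
br125 220 along 0.0622 0.0578 lat 0.0009048449474083255 0.0009754676405051406 z 0.19627200198269157 0.19759347335204142
br140 201 along 0.0528 0.0483 lat 0.0012336462508098383 0.001168769955819954 z 0.1974836346203641 0.19856373930910748
collar 919 along 0.1255 0.1201 lat 0.000942071514468094 0.0009651551301352744 z 0.1915720988677877 0.1967497421576537
grip 1744 along 0.0041 -0.009 lat 4.6634375339068244e-05 5.565472017119853e-05 z 0.25812320871644995 0.2657598930570242
basket top 2618 along 0.0099 -0.0179 lat 0.00017981126977622067 0.00019686204591590144 z 0.171914545094961 0.18064676280686884
axis in tool [0.1851 0.0009]
```

View pics/s3.png

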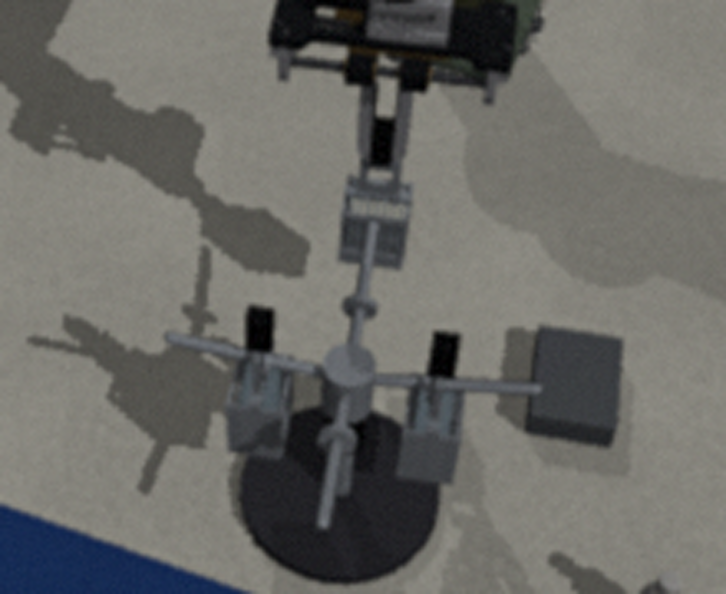

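```bash
python3 -m creep '9 3 -1.2 0;18 5 -2.5 0;27 6.5 -4 0;34 8 -5 0;40 9 -6 0;46 10.3 -6.8 0;52 11.5 -7.6 0;58 12.7 -8.5 0;64 14 -9.4 0;68.6 14.9 -10 0'
python3 - <<'E'
from h import *
np.set_printoptions(precision=4,suppress=True)
o=observe(); print(o["tool_pos"],o["ft_force"],o["moment"]); d=o["tool_pos"][:2]-[.6352,.0982]; print(np.hypot(*d), .1845+.0455+.142*(np.hypot(*d)-.068))
E
```

```text
time: 19.2
tool_pos: [0.5229, 0.0749, 0.2364]
tcp_rot: [-3.142, 0.0, 0.201]
ft_force: [-0.0, 0.8, -2.4]
grip_width: 0.168
gripper_force: 35.0
[0.5229 0.0749 0.2364] [-0.0483  0.8044 -2.4311] [-0.0106 -0.0193  0.0638]
0.11464762455254758 0.23662396268646174
```

It's threaded with no contact. I'll slide on to about 4 mm short of the collar.

```bash
python3 -m creep '5 1 -0.7 0;10 2 -1.4 0;15 3 -2.1 0;20 4 -2.8 0;25 5 -3.5 0;29 5.9 -4.1 0;33 6.7 -4.7 0;36 7.3 -5.2 0;39 7.9 -5.6 0;40 8.1 -5.8 0'
python3 - <<'E'
from h import *
np.set_printoptions(precision=4,suppress=True)
o=observe(); print(o["tool_pos"],o["ft_force"],o["moment"]); d=o["tool_pos"][:2]-[.6352,.0982]; print(np.hypot(*d), .1845+.0455+.142*(np.hypot(*d)-.068))
E
```

```text
time: 20.45
tool_pos: [0.5627, 0.0829, 0.2306]
tcp_rot: [-3.142, 0.0, 0.201]
ft_force: [-0.6, 0.2, -2.5]
grip_width: 0.167
gripper_force: 35.0
[0.5627 0.0829 0.2306] [-0.6273  0.1851 -2.4857] [ 0.0098 -0.0022  0.0174]
0.07404071029947575 0.23085778086252554
```

```bash
python3 -m creep '0 0 -0.3 0;0 0 -0.6 0;0 0 -0.9 0;0 0 -1.2 0;0 0 -1.5 0;0 0 -1.8 0;0 0 -2 0;0 0 -2.2 0;0 0 -2.2 0;0 0 -2.2 0'
```

```text
time: 21.7
tool_pos: [0.5626, 0.0829, 0.2286]
tcp_rot: [3.142, -0.0, 0.201]
ft_force: [-0.3, -0.1, -2.3]
grip_width: 0.169
gripper_force: 35.0
```

Not yet bearing. I'll go lower while creeping 3 mm toward the collar.

```bash
python3 -m creep '0.3 0.1 -0.2 0;0.6 0.1 -0.4 0;0.9 0.2 -0.6 0;1.2 0.2 -0.8 0;1.5 0.3 -1 0;1.8 0.4 -1.1 0;2.1 0.4 -1.2 0;2.4 0.5 -1.3 0;2.7 0.5 -1.4 0;3 0.6 -1.4 0'
```

```text
time: 22.95
tool_pos: [0.5656, 0.0834, 0.2277]
tcp_rot: [3.141, -0.0, 0.201]
ft_force: [-3.5, 0.3, 5.1]
grip_width: 0.17
gripper_force: 35.0
```

```bash
python3 -m creep '0 0 0.3 0;0 0 0.6 0;0.3 0.1 0.6 0;0.6 0.1 0.5 0;0.9 0.2 0.5 0;1.2 0.2 0.5 0;1.5 0.3 0.4 0;1.8 0.4 0.4 0;2.1 0.4 0.3 0;2.4 0.5 0.3 0'
```

```text
time: 24.2
tool_pos: [0.568, 0.084, 0.2274]
tcp_rot: [3.142, -0.0, 0.201]
ft_force: [-2.2, -0.9, 4.1]
grip_width: 0.165
gripper_force: 35.0
```

```bash
python3 -m creep '0 0 0.2 0;0.1 0 0.3 0;0.2 0 0.3 0;0.3 0.1 0.3 0;0.4 0.1 0.3 0;0.5 0.1 0.3 0;0.6 0.1 0.3 0;0.7 0.1 0.3 0;0.8 0.2 0.3 0;0.9 0.2 0.3 0'
```

```text
time: 25.45
tool_pos: [0.5689, 0.0842, 0.2274]
tcp_rot: [-3.142, 0.0, 0.201]
ft_force: [-0.7, -0.6, 0.3]
grip_width: 0.169
gripper_force: 35.0
```

```bash
python3 -m creep '0.2 0 0 0;0.4 0.1 -0.1 0;0.6 0.1 -0.1 0;0.8 0.2 -0.1 0;0.9 0.2 -0.1 0;1 0.2 -0.1 0;1.1 0.2 -0.2 0;1.2 0.2 -0.2 0;1.3 0.3 -0.2 0;1.4 0.3 -0.2 0'
```

```text
time: 26.7
tool_pos: [0.5701, 0.0845, 0.2274]
tcp_rot: [-3.142, 0.001, 0.201]
ft_force: [-1.4, -1.3, -1.6]
grip_width: 0.166
gripper_force: 35.0
```

```bash
python3 -m creep '0.2 0 -0.1 0;0.3 0.1 -0.2 0;0.4 0.1 -0.3 0;0.5 0.1 -0.4 0;0.6 0.1 -0.4 0;0.7 0.1 -0.4 0;0.8 0.2 -0.4 0;0.9 0.2 -0.4 0;1 0.2 -0.4 0;1 0.2 -0.4 0'
```

```text
time: 27.95
tool_pos: [0.5706, 0.0846, 0.2272]
tcp_rot: [3.142, 0.002, 0.201]
ft_force: [-6.4, -1.4, 3.5]
grip_width: 0.166
gripper_force: 35.0
```

The collar is reached. Now I press to about 10 N and hold.

```bash
python3 -m creep '0.1 0 0.1 0;0.2 0 0.2 0;0.3 0.1 0.2 0;0.4 0.1 0.2 0;0.5 0.1 0.2 0;0.5 0.1 0.2 0;0.5 0.1 0.2 0;0.5 0.1 0.2 0;0.5 0.1 0.2 0;0.5 0.1 0.2 0'
python3 - <<'E'
from h import *
o=observe();print(o["ft_force"],o["moment"],o["tool_pos"],o["tcp_rot"])
E
```

```text
time: 29.2
tool_pos: [0.5707, 0.0846, 0.2272]
tcp_rot: [-3.142, 0.003, 0.201]
ft_force: [-5.8, -1.0, 4.0]
grip_width: 0.17
gripper_force: 35.0
[-5.76872241 -0.9983095   3.98512741] [-0.31536694  1.4923578   0.02670958] [0.57071466 0.08458477 0.22722841] [-3.14157119e+00  2.76776119e-03  2.00980489e-01]
```

```bash
python3 -m creep '0 0 0 0;0 0 0 0;0 0 0 0;0.1 0 0.1 0;0.2 0 0.2 0;0.3 0.1 0.2 0;0.4 0.1 0.2 0;0.5 0.1 0.2 0;0.5 0.1 0.2 0;0.5 0.1 0.2 0' - 60
python3 - <<'E'
from h import *
np.set_printoptions(precision=4,suppress=True)
o=observe();print(o["ft_force"],o["moment"],o["tool_pos"],o["tcp_rot"])
s=cam("wrist"); w=cloud(s); cv2.imwrite("pics/w4.png",s["color"]); np.savez("w4.npz",c=s["color"],w=w)
E
```

```text
time: 30.45
tool_pos: [0.5708, 0.0846, 0.2272]
tcp_rot: [-3.142, 0.004, 0.201]
ft_force: [-7.3, -0.7, 4.5]
grip_width: 0.166
gripper_force: 60.0
[-7.2543 -0.6513  4.4887] [-0.3176  1.6669  0.0065] [0.5708 0.0846 0.2272] [-3.1416  0.0039  0.201 ]
```

View pics/w4.png

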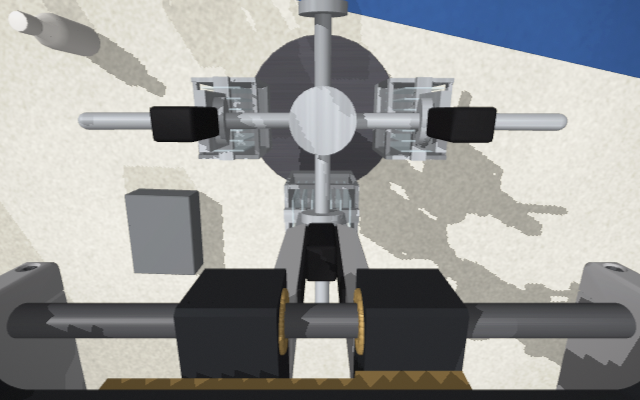

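The collar at (322,215) is against the plate. I'll press a little harder and hold.

```bash
python3 -m creep '0.2 0 0.1 0;0.4 0.1 0.2 0;0.6 0.1 0.3 0;0.8 0.2 0.3 0;1 0.2 0.3 0;1 0.2 0.3 0;1 0.2 0.3 0;1 0.2 0.3 0;1 0.2 0.3 0;1 0.2 0.3 0'
```

```text
time: 31.75
tool_pos: [0.571, 0.0847, 0.2272]
tcp_rot: [-3.142, 0.006, 0.201]
ft_force: [-7.7, -2.5, 4.0]
grip_width: 0.167
gripper_force: 60.0
```

```bash
python3 -m creep '0.2 0 0 0;0.4 0.1 0 0;0.6 0.1 0.1 0;0.8 0.2 0.1 0;0.8 0.2 0.1 0;0.8 0.2 0.1 0;0.8 0.2 0.1 0;0.8 0.2 0.1 0;0.8 0.2 0.1 0;0.8 0.2 0.1 0'
```

```text
time: 33.0
tool_pos: [0.5713, 0.0847, 0.2272]
tcp_rot: [3.142, 0.007, 0.201]
ft_force: [-9.0, -3.0, 4.7]
grip_width: 0.168
gripper_force: 60.0
```

```bash
python3 -m creep '-0.3 0 0.1 0;-0.6 -0.1 0.2 0;-0.9 -0.2 0.3 0;-1.2 -0.2 0.4 0;-1.4 -0.3 0.5 0;-1.6 -0.3 0.5 0;-1.8 -0.4 0.5 0;-1.8 -0.4 0.5 0;-1.8 -0.4 0.5 0;-1.8 -0.4 0.5 0' - 20; python3 -m creep '0 0 0 0;0 0 0 0;0 0 0 0;0 0 0 0;0 0 0 0;0 0 0 0;0 0 0 0;0 0 0 0;0 0 0 0;0 0 0 0' 0.35
```

```text
time: 34.25
tool_pos: [0.5722, 0.085, 0.2282]
tcp_rot: [-3.141, 0.0, 0.201]
ft_force: [-3.1, -0.5, -4.6]
grip_width: 0.169
gripper_force: 20.0
time: 35.5
tool_pos: [0.5723, 0.0849, 0.2283]
tcp_rot: [3.142, 0.0, 0.201]
ft_force: [0.3, -0.1, -0.5]
grip_width: 0.349
gripper_force: 0.0
```

```bash
python3 -m creep '0 0 5 0;0 0 12 0;0 0 20 0;0 0 30 0;0 0 45 0;0 0 65 0;0 0 85 0;-40 -8 95 0;-90 -17 95 0;-130 -25 95 0'; python3 -m creep '0 0 0 0;0 0 0 0;0 0 0 0;0 0 0 0;0 0 0 0;0 0 0 0;0 0 0 0;0 0 0 0;0 0 0 0;0 0 0 0';  python3 - <<'E'
from h import *
np.set_printoptions(precision=4,suppress=True)
s=cam("wrist"); w=cloud(s); z=w[...,2]; cv2.imwrite("pics/w5.png",s["color"])
ax=np.array([.6352,.0982]); th=np.radians(11.5); A=np.array([[np.cos(th),np.sin(th)],[-np.sin(th),np.cos(th)]])
L=(w[...,:2]-ax)@A.T
k=(np.abs(L[...,1])<.04)&(L[...,0]>-.11)&(L[...,0]<-.03)
for n,lo,hi in(("grip",.22,.28),("basket",.11,.17)):
    p=k&(z>lo)&(z<hi); q=L[p]; print(n,p.sum(),q.mean(0),q.min(0),q.max(0),np.median(z[p]),cv2.minAreaRect((q*1000).astype(np.float32)))
p=(L[...,0]<-.085)&(L[...,0]>-.15)&(np.abs(L[...,1])<.03)&(z>.17)&(z<.22); q=L[p]; print("branch deg",np.degrees(np.polyfit(q[:,0],q[:,1],1)[0]),q.mean(0))
E
```

```text
time: 36.75
tool_pos: [0.441, 0.0597, 0.3246]
tcp_rot: [3.141, -0.002, 0.201]
ft_force: [0.1, -1.3, -0.5]
grip_width: 0.35
gripper_force: 0.0
time: 38.0
tool_pos: [0.4423, 0.0599, 0.3234]
tcp_rot: [3.142, -0.0, 0.201]
ft_force: [-0.0, 0.7, 0.0]
grip_width: 0.353
gripper_force: 0.0
grip 842 [-0.0662  0.0009] [-0.0754 -0.0073] [-0.0544  0.0087] 0.23859840661244802 ((-64.83511352539062, 0.8557319641113281), (21.014402389526367, 15.976058959960938), 0.9740737676620483)
basket 1467 [-0.0708  0.    ] [-0.091  -0.0289] [-0.0453  0.0276] 0.15366553573210612 ((-68.27693176269531, -0.5818691253662109), (45.6429443359375, 56.17323684692383), 0.47203630208969116)
branch deg -0.14025033069653897 [-0.1112 -0.0008]
```

View pics/w5.png

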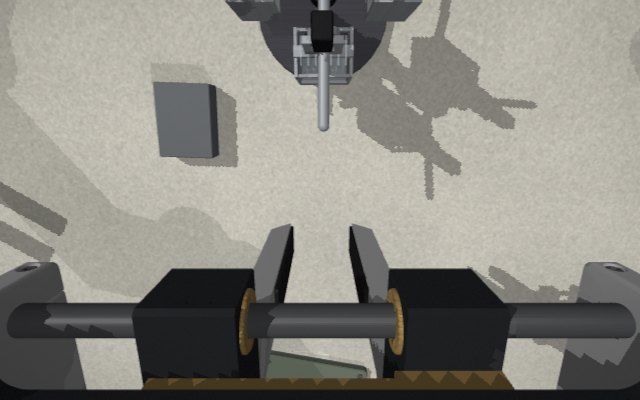

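The wrist view shows the carrier hanging at (322,45) on the lined-up branch, whose tip is at (323,128). The eye is about 67 mm from the axis, tilt is about 2°, and the branch is within 1° of the tab. I'm handing the job in.

```bash
python3 -c "
from station import close_job
print(close_job())"
```

```text
the job is handed in; nothing more can be done
None
```

I handed the job in with the carrier released and hanging home on the lined-up branch, after pressing it against the collar at about 9 N; the station gave no verdict back.

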